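# Find a turntable bearing cap's blind bore and hold it bore-up

### The arm

A 7-joint arm with a two-finger parallel gripper is mounted at the origin on the work surface. World frame = base frame: x ahead of the robot, y to its left, z up, the work surface at z = 0. Lengths are in m, angles in rad, forces in N, time in s.
With the tool pointing down it reaches from about 0.425 to 1.025 m from the base axis. Payload 3.6 kg.
Tool frame: the origin (TCP) lies at the very end of the fingers, on their centre line; the grasp point (between the pads) lies 19 mm behind it; z points along the fingers, y is the line along which they close (so a half turn about z gives the same grasp; the last joint's range is limited). The gripper opens to 85 mm and grips with 20 to 120 N. Pads are 22 mm wide; open, the fingers measure 114 mm over their backs; the gripper's body (76 mm by 85 mm) begins 54 mm behind the grasp point. The pads swing forward as they close: fully open they stand 13 mm farther back than shut.
Start: joints at [-1.373, 0.591, 0.048, 1.609, -0.033, 0.943, -0.034], TCP at [0.208, 0.695, 0.209] pointing down, gripper open.
Joint ranges: [-2.69, 2.69], [-0.47, 2.24], [-1.27, 1.36], [0.19, 2.51], [-1.53, 4.68], [0.08, 2.07], [-3.09, 3.09]. Speed limits (rad/s): [2.57, 2.57, 3.14, 3.14, 3.14, 3.14, 3.14].

### API

Orientations are given as a 3x3 rotation matrix whose columns are the frame's x, y, z axes.
In Python, from cell import robot gives the robot as it stands.
- The arm moves only by the tool jog_arm, never from a script. Its argument "plan" is a list of rows, each a list of 3 entries, a list of its own where there are three numbers: the opening, from -1 (shut) to 1 (fully open), then the shift along the tool's x, y, z scaled (see below), then the turn, a rotation vector about the tool's x, y, z scaled (see below). In form: [[fingers, [x, y, z], [ax, ay, az]], ...]. A call has 1 to 8 rows; each row shifts and turns the commanded pose from where the row before left it, along the tool's axes as they then stand; what a row does not reach is not made up. The controller multiplies each number of a shift by 250 mm and each number of a turn by 90 degrees. A row lasts 1/12 s, in which the tool goes at most 41.7 mm and 7.16 degrees, less where a joint would pass 70% of its speed; a pose out of reach is approached as far as the arm can. A call with a number of a shift or a turn outside -1 to 1 is refused whole. A call with a gripper value outside its range is refused whole. The fingers move at their own pace and stop on an object; "newtons" is the grip in N (left out, the last holds). Time passes only in rows, so rows that do not move let the fingers close. It gives the time, the measured TCP pose, the force, the opening and the grip force at its end, in the units of the state.
- robot.observe(): the state, without advancing time (a new reading comes with each control period).
- robot.get_image(name): name is "scene" or "top"; returns a dict with "frame" (400x640x3 uint8, red, green, blue), "intrinsics" (3x3 intrinsics, pixels), "D" ([k1, k2, p1, p2, k3] as OpenCV has them; the pictures are not rectified), "R" (3x3) and "t" (3): a world point X has camera coordinates R X + t. Camera axes: x right, y down, z forward; pixel columns grow to the right and rows downward; lengths in m; the calibration is good to about 2 mm. A picture is of the moment at which its call begins. There is no depth.
- robot.finish_job(): hands the job in; it is judged then, once.
Trained networks look in a picture, given as the dict that the camera call returned (one of the last four; its "shot" number tells which), for a name from the list of things; names that differ only in an ending like _2 or _b are one class to them, and where a whole thing is asked for, a point or a joint stands for the part that bears it (a point fixed in the world has none). Each returns a list of dicts, best first, with "p" (0 to 1); they miss things now and then, are a little off and sometimes report something else, mostly with a low value. They report only what shows in the picture. A call takes as long as a camera call. They do not tell look-alikes from the thing itself.
- robot.look_for(picture, thing): "centre" ([row, column] in pixels, amid what is visible of it).
- robot.mark_of(picture, thing): "centre" ([row, column] in pixels: a listed point, or the origin of a listed thing).
The state is a dict: "time_s": time; "q": joint angles; "joint_vel": joint speeds; "tau": joint torques, N m; "tool_pos": TCP position; "ee_rot": TCP orientation; "wrist_force": force on the tool from outside, world axes, zero at the start; "torque": the same for the moment, N m; "opening": finger opening in m; "grasp_force": force on a finger pad.
Only numpy, scipy, OpenCV 4.12 (cv2) and the standard library are available. Lean on these libraries where they do the work, as an engineer would, in place of code of your own. Each camera call takes 0.05 s, during which the arm holds its last target. There are 200 camera calls.

### The job

Pick up the square black aluminium bearing cap that lies on the assembly mat, find by touch or sight which of its two ends has the blind bore, turn the cap so that the bore faces straight up, and finish while holding it still in the gripper, level, over the mat and a hand's breadth clear of it, so that a bearing can be dropped in. Leave the spare cap in the tray and the other things where they lie.

Things in the scene. Friction and masses are not known exactly. Their poses are not given: they have to be found in the camera images.
- cap_a: black-anodised aluminium bearing cap with bright ends, block 54 x 54 x 46 mm, 0.2-0.35 kg, lying on a black side at any yaw. Origin: centre of block. Own x: along the 46 mm length. One x end, not told (feel or look), has a centred blind bore 42 mm across, 26 deep; the other end is flat, closed. Both ends have 4 small bolt holes. Starts on mat or in tray, swapped with cap_b
- cap_b: second cap, same outside, sizes and origin as cap_a, also at any yaw; its bore is in one of its own x ends, not told which (it need not be the same end as in cap_a). It lies on the mat when cap_a is in the tray, and in the tray when cap_a is on the mat. The one in the tray is the spare: leave it
- mat: thin blue-green assembly mat fixed to the bench, 320 mm (own x, away from the robot) by 400 mm (own y), 4 mm thick (its top is 4 mm above the bench); origin at the centre of its underside. The cap to use lies on its near or middle part
- tray_in (a point): centre of the inner floor (4 mm above the bench) of the blue kit tray, fixed, 180 mm (own x) by 220 mm (own y), 32 mm high, 4 mm walls, to the left or right of the mat; holds the spare cap and a bearing
- controller: cream instrument case, fixed, 110 mm (own x) by 160 mm (own y), 62 mm high, on the other side of the mat from the tray; origin at the centre of its underside
- bearing_1: ball bearing ring lying flat on the mat's far part, 42 mm outside, 20 mm inside, 12 mm high; origin at the centre of its underside. Leave alone
- bearing_2: ball bearing ring like bearing_1, lying in the tray. Leave alone
- driver: red-handled screwdriver, 170 mm long, lying on the far part of the mat; own x runs from handle to tip. Leave alone
- screw_dish: small steel dish of screws, 64 mm across, 26 mm high, on the bench beyond the mat. Leave alone
- oil: small yellow oil bottle with red cap, 42 mm across, 100 mm tall, standing on the bench beyond the mat. Leave alone
Things that resemble listed ones, but are neither listed nor needed, are in the scene too. Leave any green look-alike of the cap_a alone. What is shaped like the cap_b but orange is not meant.

How it is judged:
At the end, for the whole second after the job is handed in: The cap from the mat is gripped, bore up within 11 degrees, still, its centre over the mat (10 mm inside its edge) and 90 to 320 mm above the bench (underside 60 mm or more over the mat); the spare cap is in the tray within 30 mm of its start, not touching it (((angle between cap_a's own x axis and vertical below 0.2 rad and height (world z) of cap_a between 0.09 and 0.32 m and x of cap_a in the frame of mat between -0.15 and 0.15 m and y of cap_a in the frame of mat between -0.19 and 0.19 m and contact force between the fingers and cap_a above 2 N and contact force between cap_a and cap_b below 0.1 N and linear speed of cap_a below 0.03 m/s and angular speed of cap_a below 0.2 rad/s and distance of cap_b from where it was at the start of the episode below 0.03 m and horizontal distance between cap_b and tray_in below 0.09 m and height (world z) of cap_b below 0.05 m) or (angle between cap_b's own x axis and vertical above 2.9416 rad and height (world z) of cap_b between 0.09 and 0.32 m and x of cap_b in the frame of mat between -0.15 and 0.15 m and y of cap_b in the frame of mat between -0.19 and 0.19 m and contact force between the fingers and cap_b above 2 N and contact force between cap_b and cap_a below 0.1 N and linear speed of cap_b below 0.03 m/s and angular speed of cap_b below 0.2 rad/s and distance of cap_a from where it was at the start of the episode below 0.03 m and horizontal distance between cap_a and tray_in below 0.09 m and height (world z) of cap_a below 0.05 m))); the arm keeps its last pose, push and grip.
It fails at once if both caps were moved (the spare was disturbed by more than 30 mm) (distance of each of cap_a, cap_b from where it was at the start of the episode above 0.03 m).
It fails at once if a bearing, the driver, the dish or the oil bottle moved more than 30 mm (distance of any of bearing_1, bearing_2, driver, screw_dish, oil from where it was at the start of the episode above 0.03 m).
It fails at once if the oil bottle was tipped over (angle between oil's own z axis and vertical above 0.6 rad).
It also fails if it takes over 72 s, if anything falls off the work surface, if the arm or the gripper's body presses on something with over 40 N, if the wrist force passes 120 N, or if a joint passes its speed limit or range.

## Working session

There is one attempt and no reset: what is moved stays moved. The work goes in short steps, Python scripts to look and compute and a tool call to move; the robot and the scene stay as the last step left them, time stands still between calls to the robot, and variables do not carry over. Pictures are saved under pics/ and viewed, at most 10 in all, crops included, and the job is handed in when it is done.

Besides the shell and the picture viewer there is one more tool, called after "Call:" in YAML: its name, and indented under it one key for each argument. jog_arm: Moves the arm, as the interface text tells. Shifts and turns lie within -1 to 1; 1 stands for 250 mm of shift or 90 degrees of turn. Its arguments: {"type":"object","properties":{"plan":{"type":"array"},"newtons":{"type":"number"}},"required":["plan"]}

```bash
ls; mkdir -p pics
cat > h.py <<'E'
import numpy as np, cv2
from cell import robot
def ray(p,rc,z):
    K=np.array(p["intrinsics"]);D=np.array(p["D"]);R=np.array(p["R"]);t=np.array(p["t"])
    u=cv2.undistortPoints(np.array([[[rc[1],rc[0]]]],float),K,D)[0,0]
    d=R.T@np.array([u[0],u[1],1]);c=-R.T@t
    return c+d*(z-c[2])/d[2]
def proj(p,X):
    R=np.array(p["R"]);r,_=cv2.Rodrigues(R)
    return cv2.projectPoints(np.array(X,float).reshape(-1,3),r,np.array(p["t"],float),np.array(p["intrinsics"]),np.array(p["D"]))[0][:,0,::-1]
def save(p,n): cv2.imwrite("pics/"+n,cv2.cvtColor(p["frame"],cv2.COLOR_RGB2BGR))
E
python3 - <<'E'
from h import *
np.set_printoptions(precision=3,suppress=True)
for n in("top","scene"):
    p=robot.get_image(n);save(p,n+"0.png")
    print(n,"cam",-np.array(p["R"]).T@p["t"])
    for th,z in(("cap_a",.027),("mat",0),("tray_in",.004),("controller",0),("oil",0)):
        for m in robot.mark_of(p,th)[:4]:
            print(th,m["p"],np.array(m["centre"]),ray(p,m["centre"],z+(.004 if th=="cap_a" else 0)))
s=robot.observe();print(s["tool_pos"],s["ee_rot"],s["opening"],s["time_s"])
E
```

```text
pics
top cam [ 0.355 -0.005  1.41 ]
cap_a 0.89 [214.7 326.1] [ 0.447 -0.013  0.031]
cap_a 0.71 [104.4 273.2] [0.752 0.123 0.031]
cap_a 0.7 [240.7 477.4] [ 0.365 -0.416  0.031]
cap_a 0.61 [175.5 454. ] [ 0.543 -0.362  0.031]
mat 0.97 [196.2 312.1] [0.5   0.024 0.   ]
tray_in 0.79 [168.9 469.9] [ 0.563 -0.415  0.004]
controller 0.97 [176.  171.1] [0.568 0.414 0.   ]
oil 0.61 [ 91.6 370.8] [ 0.791 -0.148 -0.   ]
scene cam [ 1.184 -0.305  0.747]
cap_a 0.83 [269.3 164.2] [ 0.546 -0.368  0.031]
cap_a 0.58 [189.6 290.8] [ 0.439 -0.007  0.031]
cap_a 0.58 [178.3 181.2] [ 0.249 -0.259  0.031]
cap_a 0.57 [222.7 132.8] [ 0.363 -0.407  0.031]
mat 0.65 [210.  319.3] [0.517 0.038 0.   ]
mat 0.4 [289.3 148.3] [ 0.558 -0.413  0.   ]
tray_in 0.9 [290.8 145.9] [ 0.563 -0.418  0.004]
tray_in 0.25 [261.7 403.4] [0.764 0.13  0.004]
controller 0.83 [181.9 442. ] [0.582 0.4   0.   ]
oil 0.76 [324.5 302.6] [ 0.795 -0.147  0.   ]
[0.208 0.695 0.209] [[-0.958  0.287  0.   ]
 [ 0.287  0.958  0.   ]
 [-0.     0.    -1.   ]] 0.08533720815564765 0.6
```

View pics/top0.png

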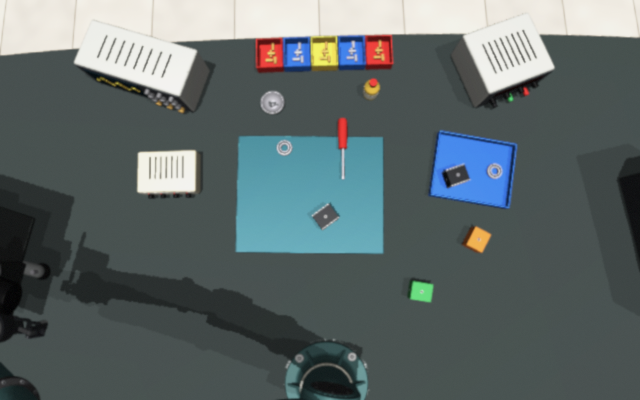

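View pics/scene0.png

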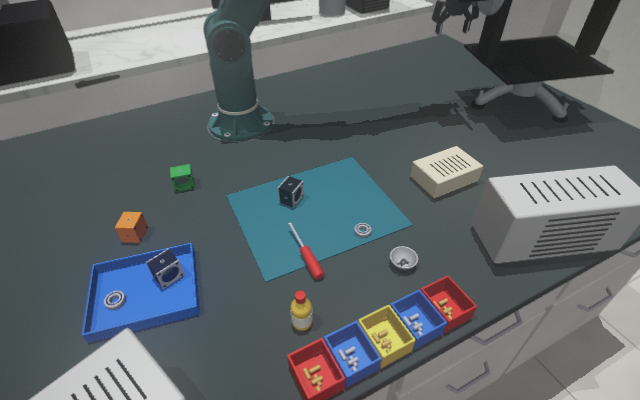

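The cap lies on the mat at about row 215, col 326 in top and 190, 291 in scene. The spare is in the tray. I'll zoom in on the cap for its yaw and ends.

Run:
```python
import cv2,numpy as np
t=cv2.imread("pics/top0.png")[195:235,306:346];s=cv2.imread("pics/scene0.png")[170:210,270:310]
f=lambda a:cv2.resize(a,(400,400),interpolation=cv2.INTER_CUBIC)
cv2.imwrite("pics/crop0.png",np.hstack([f(t),f(s)]))
```

```text
(no output)
```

View pics/crop0.png

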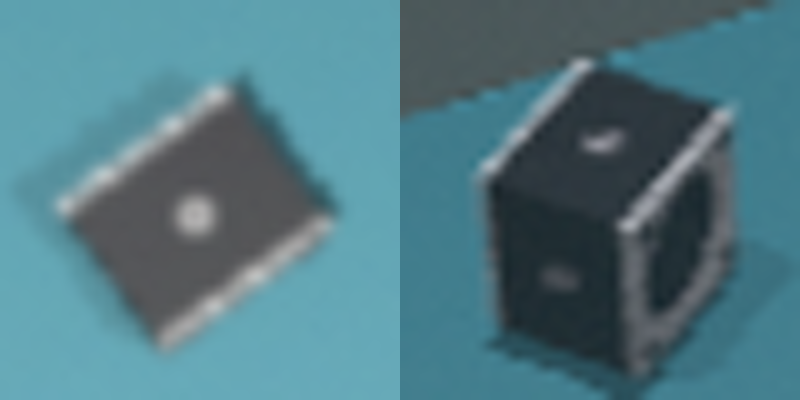

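The scene crop shows a dark round bore in a bright rim on the end facing the scene camera's right, which is the +x, +y end. In the top view that is the upper-left bright edge. Next I'll fit the pose and work out the moves.

Run:
```python
from h import *
from scipy.optimize import least_squares
np.set_printoptions(precision=4,suppress=True)
pt=robot.get_image("top");ps=robot.get_image("scene")
f=lambda c,o:[(c[1]+.5)/10-.5+o[1],(c[0]+.5)/10-.5+o[0]]
# top corners: bore end left, bore end right, closed right, closed left
T=[f(c,(306,195)) for c in((57,207),(225,88),(333,220),(160,348))]
for c in T: print(ray(pt,c,.058))
S=[f(c,(270,170)) for c in((733,100),(630,230),(485,175),(585,60))]
S=[[s[0],s[1]-40] for s in S]
for c in S: print(ray(ps,c,.058))
W0=[(23,27),(23,-27),(-23,-27),(-23,27)]
def X(v):
    c,s=np.cos(v[2]),np.sin(v[2]);return [[v[0]+(c*a-s*b)/1e3,v[1]+(s*a+c*b)/1e3,.058] for a,b in W0]
from itertools import permutations
def r(v,b): return np.r_[(proj(pt,X(v))-T).ravel()]
o=least_squares(lambda v:r(v,0),[.445,-.01,.6]);print(o.x,o.cost,np.degrees(o.x[2]))
print("scene proj of fit",proj(ps,X(o.x)),np.array(S))
```

```text
[0.4445 0.0262 0.058 ]
[ 0.4744 -0.0185  0.058 ]
[ 0.4391 -0.0457  0.058 ]
[0.407  0.0003 0.058 ]
[0.4454 0.0267 0.058 ]
[ 0.4792 -0.0195  0.058 ]
[ 0.4416 -0.044   0.058 ]
[ 0.4112 -0.0013  0.058 ]
[ 0.4412 -0.0094  0.6115] 0.3275810147694519 35.03749863675274
scene proj of fit [[179.465  302.4547]
 [191.5671 292.358 ]
 [186.3079 277.2311]
 [174.5558 287.6656]] [[179.55 302.85]
 [192.55 292.55]
 [187.05 278.05]
 [175.55 288.05]]
```

Call:
jog_arm:
  plan:
    - [1, [-0.126, -0.082, 0], [0, 0, 0]]
    - [1, [-0.126, -0.082, 0], [0, 0, 0]]
    - [1, [-0.126, -0.082, 0], [0, 0, 0]]
    - [1, [-0.126, -0.082, 0], [0, 0, 0]]
    - [1, [-0.126, -0.082, 0], [0, 0, 0]]
    - [1, [-0.126, -0.082, 0], [0, 0, 0]]
    - [1, [-0.126, -0.082, 0], [0, 0, 0]]
    - [1, [-0.126, -0.082, 0], [0, 0, 0]]
  newtons: 60

```text
time_s: 1.37
tool_pos: [0.4033, 0.4638, 0.2093]
ee_rot: [[-0.958, 0.287, 0.0], [0.287, 0.958, 0.0], [-0.0, 0.001, -1.0]]
wrist_force: [1.5, 0.7, -0.1]
opening: 0.0855
grasp_force: 0.0
```

Call:
jog_arm:
  plan:
    - [1, [-0.126, -0.082, 0], [0, 0, 0]]
    - [1, [-0.126, -0.082, 0], [0, 0, 0]]
    - [1, [-0.126, -0.082, 0], [0, 0, 0]]
    - [1, [-0.126, -0.082, 0], [0, 0, 0]]
    - [1, [-0.019, -0.145, 0], [0, 0, 0]]
    - [1, [-0.019, -0.145, 0], [0, 0, 0]]
    - [1, [-0.019, -0.145, 0], [0, 0, 0]]
    - [1, [-0.019, -0.145, 0], [0, 0, 0]]

```text
time_s: 2.03
tool_pos: [0.476, 0.2045, 0.2092]
ee_rot: [[-0.958, 0.287, 0.001], [0.287, 0.958, 0.0], [-0.0, 0.0, -1.0]]
wrist_force: [0.4, -0.6, 0.5]
opening: 0.085
grasp_force: 0.0
```

Call:
jog_arm:
  plan:
    - [1, [-0.019, -0.145, 0], [0, 0, 0]]
    - [1, [-0.019, -0.145, 0], [0, 0, 0]]
    - [1, [-0.019, -0.145, 0], [0, 0, 0]]
    - [1, [-0.019, -0.145, 0], [0, 0, 0]]
    - [1, [0, 0, 0], [0, 0, 0.078]]
    - [1, [0, 0, 0], [0, 0, 0.078]]
    - [1, [0, 0, 0], [0, 0, 0.078]]
    - [1, [0, 0, 0], [0, 0, 0.078]]

```text
time_s: 2.7
tool_pos: [0.453, 0.0613, 0.2094]
ee_rot: [[-0.705, 0.709, 0.001], [0.709, 0.705, 0.0], [-0.0, 0.001, -1.0]]
wrist_force: [1.2, 0.7, 0.6]
opening: 0.0856
grasp_force: 0.0
```

Call:
jog_arm:
  plan:
    - [1, [0, 0, 0], [0, 0, 0.078]]
    - [1, [0, 0, 0], [0, 0, 0.078]]
    - [1, [0, 0, 0], [0, 0, 0.078]]
    - [1, [0, 0, 0], [0, 0, 0.078]]
    - [1, [0, 0, 0], [0, 0, 0.078]]
    - [1, [0, 0, 0], [0, 0, 0.078]]
    - [1, [0, 0, 0], [0, 0, 0.078]]
    - [1, [0, 0, 0], [0, 0, 0.078]]

```text
time_s: 3.37
tool_pos: [0.453, 0.0619, 0.2093]
ee_rot: [[0.195, 0.981, 0.001], [0.981, -0.195, 0.0], [0.001, 0.001, -1.0]]
wrist_force: [0.7, -0.3, -0.4]
opening: 0.0853
grasp_force: 0.0
```

Call:
jog_arm:
  plan:
    - [1, [0, 0, 0], [0, 0, 0.078]]
    - [1, [0, 0, 0], [0, 0, 0.078]]
    - [1, [0, 0, 0], [0, 0, 0.078]]
    - [1, [0, 0, 0], [0, 0, 0.078]]
    - [1, [0, 0, 0], [0, 0, 0.078]]
    - [1, [0, 0, 0], [0, 0, 0.078]]
    - [1, [0, 0, 0], [0, 0, 0]]

```text
time_s: 3.95
tool_pos: [0.4529, 0.062, 0.2092]
ee_rot: [[0.8, 0.6, 0.0], [0.6, -0.8, -0.0], [0.0, 0.0, -1.0]]
wrist_force: [0.3, 0.4, 0.4]
opening: 0.0851
grasp_force: 0.0
```

```bash
cat > st.py <<'E'
from h import *
import sys
np.set_printoptions(precision=4,suppress=True)
s=robot.observe();R=np.array(s["ee_rot"]);p=np.array(s["tool_pos"])
for k in("time_s","q","tool_pos","opening","grasp_force","wrist_force"):print(k,s[k])
print(R,"az y",np.degrees(np.arctan2(R[1,1],R[0,1])))
if len(sys.argv)>1: print("tool shift units",R.T@(np.array([float(a) for a in sys.argv[1:4]])-p)/.25)
E
python3 st.py .442 -.0095 .1
```

```text
time_s 3.95
q [-0.7696  0.3068  0.6683  2.2128 -0.2924  0.7059 -0.8265]
tool_pos [0.4529 0.062  0.2092]
opening 0.0851224881758435
grasp_force 0.0
wrist_force [0.3125 0.3828 0.4133]
[[ 0.7999  0.6001  0.0005]
 [ 0.6001 -0.7999 -0.0001]
 [ 0.0003  0.0004 -1.    ]] az y -53.119589716856986
tool shift units [-0.2068  0.2024  0.4367]
```

Call:
jog_arm:
  plan:
    - [1, [-0.07, 0.067, 0.1], [0, 0, 0]]
    - [1, [-0.07, 0.067, 0.1], [0, 0, 0]]
    - [1, [-0.067, 0.068, 0.1], [0, 0, 0]]
    - [1, [0, 0, 0.137], [0, 0, 0.021]]
    - [1, [0, 0, 0], [0, 0, 0]]
    - [1, [0, 0, 0], [0, 0, 0]]

```text
time_s: 4.45
tool_pos: [0.4408, -0.0098, 0.0991]
ee_rot: [[0.817, 0.576, -0.004], [0.576, -0.817, 0.0], [-0.003, -0.002, -1.0]]
wrist_force: [0.0, 0.1, 0.2]
opening: 0.0853
grasp_force: 0.0
```

```bash
python3 st.py .442 -.0095 .013
```

```text
time_s 4.45
q [-0.438   0.4813  0.4748  2.3307 -0.5293  0.433  -0.4783]
tool_pos [ 0.4408 -0.0098  0.0991]
opening 0.08534716831148476
grasp_force 0.0
wrist_force [0.0422 0.0812 0.1629]
[[ 0.8173  0.5762 -0.0036]
 [ 0.5762 -0.8173  0.0002]
 [-0.0028 -0.0022 -1.    ]] az y -54.81536651387289
tool shift units [0.0056 0.0025 0.3444]
```

Call:
jog_arm:
  plan:
    - [1, [0.005, 0.002, 0.1], [0, 0, 0]]
    - [1, [0, 0, 0.1], [0, 0, 0]]
    - [1, [0, 0, 0.08], [0, 0, 0]]
    - [1, [0, 0, 0.06], [0, 0, 0]]
    - [1, [0, 0, 0], [0, 0, 0]]
    - [1, [0, 0, 0], [0, 0, 0]]

```text
time_s: 4.95
tool_pos: [0.4445, -0.0085, 0.0159]
ee_rot: [[0.817, 0.577, 0.002], [0.577, -0.817, 0.001], [0.002, 0.0, -1.0]]
wrist_force: [1.0, -0.7, 0.5]
opening: 0.0853
grasp_force: 0.0
```

```bash
python3 st.py .442 -.0095 .013; python3 -c "
from h import *
p=robot.get_image('scene');cv2.imwrite('pics/s1.png',cv2.resize(p['frame'][120:250,210:370,::-1],(640,520),interpolation=cv2.INTER_CUBIC))"
```

```text
time_s 4.95
q [-0.2497  0.6316  0.2265  2.3566 -0.6912  0.2109 -0.3417]
tool_pos [ 0.4445 -0.0085  0.0159]
opening 0.08532387661177361
grasp_force 0.0
wrist_force [ 0.9733 -0.6976  0.5382]
[[ 0.8167  0.577   0.0021]
 [ 0.577  -0.8168  0.001 ]
 [ 0.0023  0.0004 -1.    ]] az y -54.76102760820907
tool shift units [-0.0105 -0.0026  0.0116]
```

View pics/s1.png

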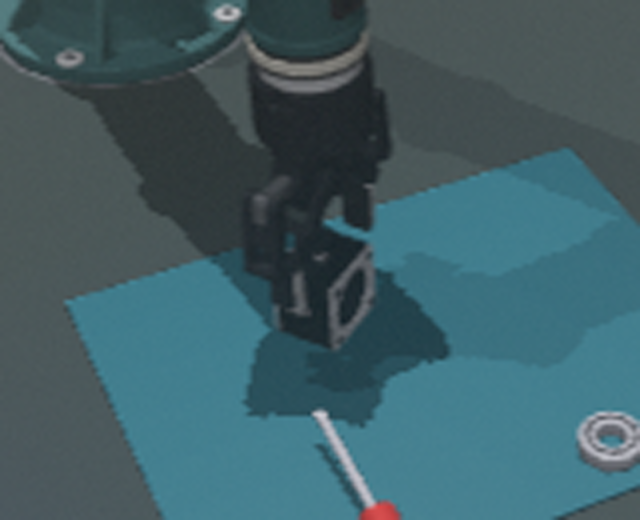

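The fingers straddle the cap on its black sides, and the bore shows dark at about (350, 295) in this crop. Closing now.

Call:
jog_arm:
  plan:
    - [-1, [-0.008, -0.002, 0.008], [0, 0, 0]]
    - [-1, [0, 0, 0], [0, 0, 0]]
    - [-1, [0, 0, 0], [0, 0, 0]]
    - [-1, [0, 0, 0], [0, 0, 0]]
    - [-1, [0, 0, 0], [0, 0, 0]]
    - [-1, [0, 0, 0], [0, 0, 0]]
    - [-1, [0, 0, 0], [0, 0, 0]]
    - [-1, [0, 0, 0], [0, 0, 0]]
  newtons: 70

```text
time_s: 5.67
tool_pos: [0.4417, -0.01, 0.014]
ee_rot: [[0.818, 0.575, 0.002], [0.575, -0.818, 0.001], [0.002, 0.001, -1.0]]
wrist_force: [-0.9, 0.8, 9.6]
opening: 0.0528
grasp_force: 72.1
```

Call:
jog_arm:
  plan:
    - [-1, [0, 0, 0], [0, 0, 0]]
    - [-1, [0, 0, 0], [0, 0, 0]]
    - [-1, [0, 0, -0.06], [0, 0, 0]]
    - [-1, [0, 0, -0.1], [0, 0, 0]]
    - [-1, [0, 0, -0.12], [0, 0, 0]]
    - [-1, [0, 0, -0.12], [0, 0, 0]]
    - [-1, [0, 0, -0.12], [0, 0, 0]]
    - [-1, [0, 0, -0.12], [0, 0, 0]]

```text
time_s: 6.33
tool_pos: [0.4398, -0.0101, 0.174]
ee_rot: [[0.818, 0.575, -0.002], [0.575, -0.818, -0.0], [-0.001, -0.001, -1.0]]
wrist_force: [1.1, 0.1, -2.7]
opening: 0.0528
grasp_force: 76.0
```

```bash
python3 st.py .55 0 .22
```

```text
time_s 6.3333
q [-0.6073  0.3549  0.6727  2.28   -0.3837  0.6164 -0.6054]
tool_pos [ 0.4398 -0.0101  0.174 ]
opening 0.05279629911465243
grasp_force 75.95473140478134
wrist_force [ 1.0607  0.1263 -2.7244]
[[ 0.8182  0.5749 -0.0018]
 [ 0.5749 -0.8182 -0.0001]
 [-0.0015 -0.001  -1.    ]] az y -54.906310996110534
tool shift units [ 0.3836  0.2204 -0.1847]
```

Call:
jog_arm:
  plan:
    - [-1, [0.095, 0.055, -0.06], [0, 0, 0]]
    - [-1, [0.095, 0.055, -0.06], [0, 0, 0]]
    - [-1, [0.095, 0.055, -0.06], [0, 0, 0]]
    - [-1, [0.095, 0.055, -0.06], [0, 0, 0]]
    - [-1, [0, 0, 0], [0, 0, -0.077]]
    - [-1, [0, 0, 0], [0, 0, -0.077]]
    - [-1, [0, 0, 0], [0, 0, -0.077]]
    - [-1, [0, 0, 0], [0, 0, -0.077]]

```text
time_s: 7.0
tool_pos: [0.5491, -0.0003, 0.2324]
ee_rot: [[0.451, 0.892, -0.002], [0.892, -0.451, -0.0], [-0.001, -0.002, -1.0]]
wrist_force: [-0.5, -0.2, -2.5]
opening: 0.0524
grasp_force: 76.1
```

Call:
jog_arm:
  plan:
    - [-1, [0, 0, 0], [0, 0, -0.077]]
    - [-1, [0, 0, 0], [0, 0, -0.077]]
    - [-1, [0, 0, 0], [0, 0, -0.077]]
    - [-1, [0, 0, 0], [0, 0, -0.077]]
    - [-1, [0, 0, 0], [0, 0.06, 0]]
    - [-1, [0, 0, 0], [0, 0.06, 0]]
    - [-1, [0, 0, 0], [0, 0.06, 0]]
    - [-1, [0, 0, 0], [0, 0.06, 0]]

```text
time_s: 7.67
tool_pos: [0.5498, -0.0005, 0.2332]
ee_rot: [[-0.01, 1.0, -0.003], [0.928, 0.01, 0.372], [0.372, 0.001, -0.928]]
wrist_force: [-0.9, -0.8, -3.6]
opening: 0.0526
grasp_force: 76.1
```

```bash
python3 st.py .55 0 .22
```

```text
time_s 7.6667
q [-0.0596  0.399   0.2659  1.983  -0.5994  0.946   0.6003]
tool_pos [ 0.5498 -0.0005  0.2332]
opening 0.052566616114539305
grasp_force 76.08963757753372
wrist_force [-0.8914 -0.8409 -3.6273]
[[-0.0098  0.9999 -0.0028]
 [ 0.9283  0.0102  0.3717]
 [ 0.3717  0.001  -0.9284]] az y 0.5831770235932321
tool shift units [-0.0179  0.0007  0.0497]
```

Call:
jog_arm:
  plan:
    - [-1, [0, 0, 0], [0, 0.06, 0]]
    - [-1, [0, 0, 0], [0, 0.06, 0]]
    - [-1, [0, 0, 0], [0, 0.06, 0]]
    - [-1, [0, 0, 0], [0, 0.06, 0]]
    - [-1, [0, 0, 0], [0, 0.06, 0]]
    - [-1, [0, 0, 0], [0, 0.06, 0]]
    - [-1, [0, 0, 0], [0, 0.06, 0]]

```text
time_s: 8.25
tool_pos: [0.5502, -0.0019, 0.2322]
ee_rot: [[-0.004, 1.0, -0.007], [0.508, 0.008, 0.861], [0.861, 0.0, -0.508]]
wrist_force: [-0.5, 0.9, -3.0]
opening: 0.0528
grasp_force: 76.2
```

```bash
python3 st.py .55 0 .22
```

```text
time_s 8.25
q [ 0.346   0.6452  0.0872  1.9404 -0.977   1.3608  1.0765]
tool_pos [ 0.5502 -0.0019  0.2322]
opening 0.05282568592530074
grasp_force 76.23445183038712
wrist_force [-0.4849  0.8583 -2.985 ]
[[-0.0044  1.     -0.0067]
 [ 0.5083  0.008   0.8611]
 [ 0.8611  0.0004 -0.5084]] az y 0.4560638549948957
tool shift units [-0.0382 -0.0007  0.0313]
```

Call:
jog_arm:
  plan:
    - [-1, [0, 0, 0], [0, 0.056, 0]]
    - [-1, [0, 0, 0], [0, 0.056, 0]]
    - [-1, [0, 0, 0], [0, 0.056, 0]]
    - [-1, [0, 0, 0], [0, 0.056, 0]]
    - [-1, [0, 0, 0], [0, 0.056, 0]]
    - [-1, [0, 0, 0], [0, 0.056, 0]]
    - [-1, [0, 0, 0], [0, 0, 0]]
    - [-1, [0, 0, 0], [0, 0, 0]]

```text
time_s: 8.92
tool_pos: [0.5501, -0.0009, 0.2308]
ee_rot: [[0.003, 1.0, -0.009], [0.009, 0.009, 1.0], [1.0, -0.003, -0.009]]
wrist_force: [-0.3, -0.1, -3.3]
opening: 0.0529
grasp_force: 76.5
```

```bash
python3 st.py .5 0.03 .2; python3 -c "
from h import *
q=robot.get_image('top');p=robot.get_image('scene')
s=np.array(robot.observe()['tool_pos']);R=np.array(robot.observe()['ee_rot']);c=s-R[:,2]*.022
f=lambda p:(lambda v:cv2.resize(p['frame'][max(0,v[0]-40):v[0]+40,max(0,v[1]-40):v[1]+40,::-1],(400,400),interpolation=cv2.INTER_CUBIC))(proj(p,c)[0].astype(int))
cv2.imwrite('pics/e1.png',np.hstack([f(q),f(p)]))"
```

```text
time_s 8.9167
q [ 0.5137  0.9168 -0.0626  1.8967 -1.0928  1.6713  1.2531]
tool_pos [ 0.5501 -0.0009  0.2308]
opening 0.052864898141269115
grasp_force 76.45329862833023
wrist_force [-0.3424 -0.1465 -3.3042]
[[ 0.003   1.     -0.0087]
 [ 0.009   0.0087  0.9999]
 [ 1.     -0.0031 -0.009 ]] az y 0.49623647210602223
tool shift units [-0.1226 -0.1991  0.1266]
```

View pics/e1.png

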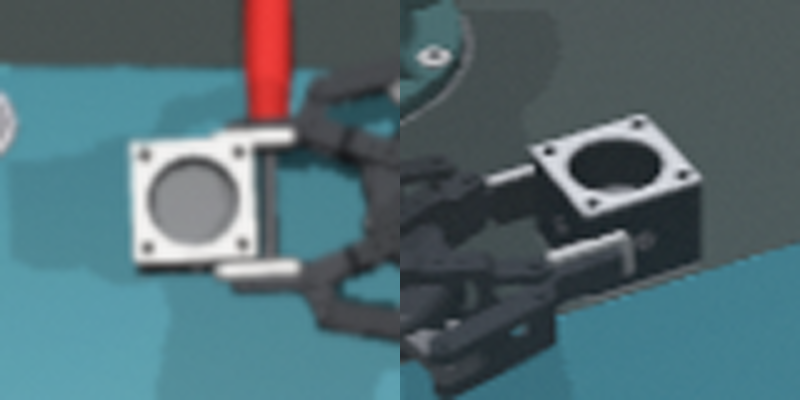

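Both views show the bore facing up (about 193, 200 in top, 615, 165 in scene), with the rim square and level between the pads. Handing in.

```bash
python3 -c "
from cell import robot
s=robot.observe();print(max(map(abs,s['joint_vel'])));print(robot.finish_job())"
```

```text
0.022751995405123362
the job is handed in; nothing more can be done
None
```

I picked up the cap from the mat and handed the job in with it held still and bore up in the gripper, level, about 0.23 m above the bench over the mat; the spare and the other things were never touched.

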